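# Set up the telescopic document camera and hold it raised

## Robot

A 7-joint arm with a two-finger parallel gripper is mounted at the origin on the work surface. World frame = base frame: x ahead of the robot, y to its left, z up, the work surface at z = 0. Lengths are in m, angles in rad, forces in N, time in s.
With the tool pointing down it reaches from about 0.425 to 0.875 m from the base axis. Payload 4.7 kg.
Tool frame: the origin (TCP) lies on the mounting face of the last link; the fingertips stand 182 mm ahead of it and the grasp point (between the pads) lies ahead of it (ctrl.grip_point_offset is the z of the grasp point in the tool frame, in m); z points along the fingers, y is the line along which they close (so a half turn about z gives the same grasp; the last joint's range is limited). The gripper opens to 87 mm and grips with 3 to 60 N. Pads are 19 mm wide; open, the fingers measure 117 mm over their backs; the gripper's body (75 mm by 190 mm) begins 51 mm behind the grasp point.
Start: joints at [-1.324, 0.321, -0.07, 1.45, 0.023, 1.371, -0.057], TCP at [0.15, 0.632, 0.405] pointing down, gripper open.
Joint ranges: [-2.86, 2.86], [-0.3, 2.09], [-1.38, 1.24], [0.06, 2.45], [-1.56, 4.7], [0.09, 2.05], [-2.69, 2.69]. Speed limits (rad/s): [2.57, 2.57, 3.14, 3.14, 3.14, 3.14, 3.14].

## Interface

Orientations are given as a rotation vector (axis times angle).
In Python, from bench import ctrl gives the robot as it stands.
- The arm moves only by the shell command python3 -m inch 'ROWS' [FORCE]. ROWS is one flat JSON list of numbers that holds 1 to 20 rows one after another, with no inner brackets; each row has 5 numbers: dx, dy, dz in fractions of the full range, 1 being 0.6 m, then a turn about the tool's z in parts of the range, where 1.0 means pi rad, then the opening from 0.0 (shut) to 1.0 (fully open); each row is the pose to reach, as a shift and turn from the pose commanded when the command began, along the tool's axes at that moment; what a row does not reach only later rows make up. A row lasts 1/10 s, in which the tool goes at most 0.05 m and 0.15 rad, less where a joint would pass 70% of its speed; a pose out of reach is approached as far as the arm can. The fingers move at their own pace and stop on an object; FORCE is the grip in N (left out, the last holds). Time passes only in rows, so rows that do not move let the fingers close. It prints the time, the measured TCP pose, the force, the opening and the grip force at its end. No shift or turn number may pass 1 either way. Input that does not fit is refused with a message, and nothing moves.
- ctrl.get_state(): the state, without advancing time (a new reading comes with each control period).
- ctrl.get_image(name): name is "scene" or "top"; returns (picture, depth): 384x512x3 uint8, red, green, blue; 384x512 float32, m along the optical axis (not along the pixel's ray), 0 where there is no reading.
- ctrl.camera_model(name): a dict with "vertical_fov" (degrees; the focal length in pixels is half the picture's height over the tangent of half this angle, whatever the lens; pixels are square), "cx", "cy" (the principal point, pixels), "k1" (the pictures are not rectified: a ray, as slopes to the right and down, at radius r is drawn at 1 + k1 r^2 times it, then the intrinsics apply), "rvec" (rotation vector, rad) and "tvec" (3), from world to camera coordinates, as OpenCV has them. Camera axes: x right, y down, z forward; pixel columns grow to the right and rows downward; lengths in m; the calibration is good to about 2 mm. A picture is of the moment at which its call begins. camera_model takes no time and is no camera call.
- ctrl.close_job(): hands the job in; it is judged then, once.
The state is a dict: "time": time; "joint_positions": joint angles; "qd": joint speeds; "joint_torque": joint torques, N m; "position": TCP position; "tool_rot": TCP orientation; "ft_force": force on the tool from outside, world axes, zero at the start; "torque": the same for the moment, N m; "grip_width": opening from 0.0 (shut) to 1.0 (fully open); "grip_force": force on a finger pad.
Only numpy, scipy, OpenCV 4.12 (cv2) and the standard library are available. Lean on these libraries where they do the work, as an engineer would, in place of code of your own. Each camera call takes 0.05 s, during which the arm holds its last target. There are 200 camera calls.

## Task

Take the collapsed camera pole out of the wooden organiser and stand it, still collapsed, right down in the bore of the metal desk stand. Then press the button on the side of its head, draw the head straight up past the first stop to the second stop (fully extended) with the pole staying down in the stand, and finish while holding the head up there, without letting go. Do not let the pole fall over, and leave the mug, the stapler and the paperweight where they are.

Things in the scene. Friction and masses are not known exactly. Their poses are not given: they have to be found in the camera images.
- pole: Loose telescopic camera pole, about 0.45 kg, upright in the organiser's hole at the start. Origin: centre of the foot's underside; z up. Aluminium outer tube 24 mm diameter, foot bevelled to 21 mm over the lowest 4 mm, black collar 27 mm diameter from 98 to 110 mm height; above it the sliding head. x: the way the lens looks; y: out of the head's button side.
- head (a point): Centre of the head's grey grip block, 34 x 34 x 40 mm, axes as the pole's; 134 mm above the pole's origin when collapsed, 234 mm at the second stop. The two faces across x are plain: carry the pole by these. The +y face has the button. A camera barrel (22 mm diameter, 30 mm long, along x) on top reaches 42 mm above this point. Below: a 16 mm rod that draws out of the tube.
- telescope (a joint): How far the head is drawn up, m: 0 collapsed, 0.050 first stop, 0.100 second stop (end of travel). With the button out a bolt catches at 0 and 0.050 (1 mm play) and pulling lifts the whole pole; with the button kept pressed it slides easily (2 N) to 0.100, where more pull lifts the pole. If let go at the second stop it sinks to about 0.065.
- button (a joint): Button travel, m: 0 out, 0.0045 fully in (6 N), frees the head from 0.003, springs back. A raised black plate 20 mm wide, 28 mm tall in the middle of the head's +y face; its face is 22 mm from the head's centre, 17.5 mm when pressed. Squeezing the head along y with 20 N or more presses it and grips the head for the pull.
- stand: Desk stand, fixed: a dark steel plate 100 x 100 x 8 mm with an aluminium block 56 x 56 mm on its middle, top 53 mm above the desk, with one round upright bore in its middle. Origin: centre of the underside; the z axis is up.
- stand_bore (a point): Centre of the bore's mouth, on the block's top face, 53 mm above the desk. The bore is 26 mm in diameter, 45 mm deep, with a 4 mm bevelled mouth.
- stand_floor (a point): Centre of the bore's flat floor, 8 mm above the desk: the pole's origin comes here when it is fully down.
- organiser: Wooden desk organiser, fixed, 110 x 70 x 28 mm (x, y, z), where the pole starts. Origin: centre of the underside. Round hole of 30 mm diameter, 22 mm deep (floor 6 mm above the desk), 20 mm from the centre towards its -x end; an empty card slot towards the +x end.
- mug: Bystander: white mug, 76 mm diameter, 88 mm tall, handle at its +y. Origin: centre of the underside. Leave alone.
- stapler: Bystander: grey stapler, 130 x 34 x 50 mm lying along its x. Origin: centre of the underside. Leave alone.
- paperweight: Bystander: round green glass paperweight, 68 mm diameter, 36 mm tall. Origin: centre of the underside. Leave alone.
Mind the look-alikes: they are no part of the job. Leave any blue, green or yellow look-alike of the pole alone.

How it is judged:
By the outcome, as a careful person would: the job done as asked, in the order asked, and still so for the second after the job is handed in, while the arm keeps its last pose, push and grip.
It also fails if it takes over 58 s, if anything falls off the work surface, if the arm or the gripper's body presses on something with over 40 N, if the wrist force passes 120 N, or if a joint passes its speed limit or range.

## Working session

There is one attempt and no reset: what is moved stays moved. The work goes in short steps, Python scripts to look and compute and a shell command to move; the robot and the scene stay as the last step left them, time stands still between calls to the robot, and variables do not carry over. Pictures are saved under pics/ and viewed, at most 10 in all, crops included, and the job is handed in when it is done.

```bash
mkdir -p pics; ls; python3 - <<'E'
from bench import ctrl
import cv2,numpy as np
s=ctrl.get_state();print({k:np.round(v,4) for k,v in s.items()},ctrl.grip_point_offset)
for n in("scene","top"):
    im,d=ctrl.get_image(n);cv2.imwrite(f"pics/{n}0.png",im[:,:,::-1]);np.save(f"{n}0.npy",d);print(ctrl.camera_model(n))
E
```

```text
pics
{'time': np.float64(0.0), 'joint_positions': array([-1.3239,  0.3218, -0.0701,  1.4517,  0.0226,  1.3708, -0.0569]), 'qd': array([-0.0003, -0.    ,  0.0001,  0.0004, -0.0005,  0.0002, -0.0005]), 'joint_torque': array([-1.0000e-04, -4.9128e+01, -4.0410e-01, -3.1253e+01, -6.4000e-02,
        4.3500e-02,  2.0000e-04]), 'position': array([0.1499, 0.6323, 0.4037]), 'tool_rot': array([-3.6470e-01, -3.1202e+00,  2.9000e-03]), 'ft_force': array([-0.4003, -0.5717, -0.1979]), 'torque': array([-0.0023, -0.0001,  0.0206]), 'grip_force': np.float64(0.0), 'grip_width': np.float64(0.9995)} 0.1635
{'vertical_fov': 45.74955708965277, 'cx': 248.19444363445402, 'cy': 193.1962626275126, 'k1': 0.01370944125330893, 'rvec': array([ 2.02336542,  1.3169203 , -0.56195655]), 'tvec': array([-0.24719755, -0.26421652,  1.36026539])}
{'vertical_fov': 46.27771516584183, 'cx': 261.6997977746584, 'cy': 192.29550378836538, 'k1': -0.17638918833527967, 'rvec': array([ 2.16039226, -2.21908667,  0.08189295]), 'tvec': array([0.04658554, 0.59592001, 0.95087175])}
```

View pics/scene0.png

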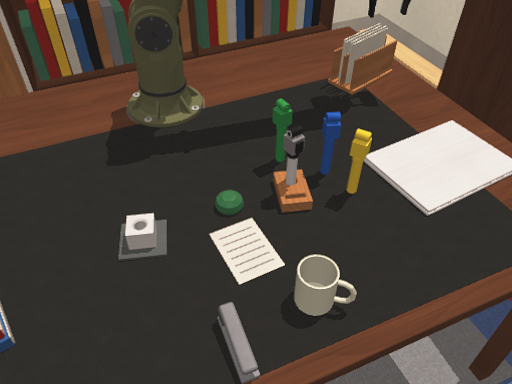

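View pics/top0.png

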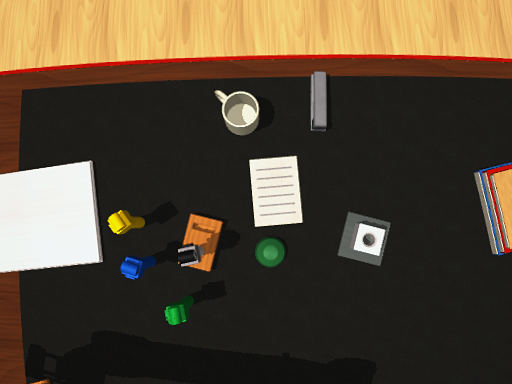

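The scene view shows the pole at about (293,160) in the organiser (293,190), and the stand at (142,235). In the top view the head is at about (188,255) and the bore at (369,240). I'll enlarge both.

```bash
python3 - <<'E'
import cv2,numpy as np
s=cv2.imread("pics/scene0.png");t=cv2.imread("pics/top0.png")
def c(im,x,y,w,h,k):return cv2.resize(im[y:y+h,x:x+w],None,fx=k,fy=k,interpolation=cv2.INTER_CUBIC)
# tiles: scene pole (255..335,115..215)x5? ; scene stand; top pole; top stand
a=c(s,255,115,80,100,6)
b=np.vstack([c(t,155,210,80,75,4),c(t,330,205,80,75,4)])
print(a.shape,b.shape)
cv2.imwrite("pics/crop1.png",np.hstack([a[:600],b]))
E
```

```text
(600, 480, 3) (600, 320, 3)
```

View pics/crop1.png

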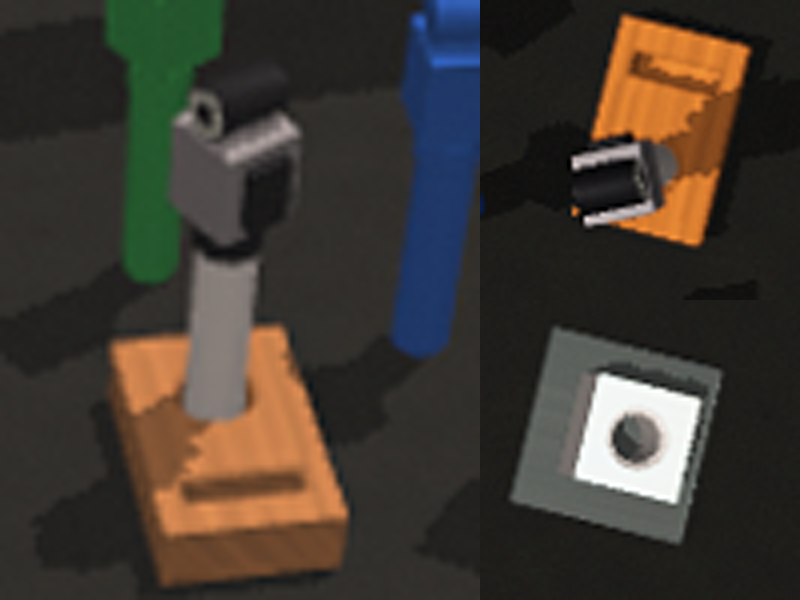

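```bash
cat > h.py <<'E'
import cv2,numpy as np
from bench import ctrl
def cloud(n,d):
    m=ctrl.camera_model(n);h,w=d.shape;f=h/2/np.tan(np.radians(m["vertical_fov"]/2))
    K=np.array([[f,0,m["cx"]],[0,f,m["cy"]],[0,0,1]]);D=np.array([m["k1"],0,0,0.])
    v,u=np.mgrid[:h,:w];p=np.stack([u,v],-1).reshape(-1,1,2).astype(float)
    q=cv2.undistortPoints(p,K,D,criteria=(3,50,1e-10)).reshape(h,w,2)
    R=cv2.Rodrigues(m["rvec"])[0]
    c=np.dstack([q*d[...,None],d])-m["tvec"]
    return c@R, (q,R,m["tvec"])
def at_z(n,u,v,z):
    P,(q,R,t)=cloud(n,np.ones((384,512)))
    r=cv2.remap(q.astype(np.float32),np.float32([[u]]),np.float32([[v]]),1)[0,0]
    d=R.T@np.array([*r,1]);o=-R.T@t
    return o+d*(z-o[2])/d[2]
E
python3 - <<'E'
from h import *
np.set_printoptions(precision=4,suppress=True)
print("bore",at_z("top",369.25,239.75,.053))
for n in("scene","top"):
    P,_=cloud(n,np.load(n+"0.npy"));
    if n=="top": r=(slice(205,280),slice(330,410)); b=(slice(210,285),slice(155,235))
    else: r=(slice(210,260),slice(115,170)); b=(slice(120,215),slice(268,315))
    S=P[r].reshape(-1,3); B=P[b].reshape(-1,3)
    s=S[abs(S[:,2]-.053)<.005];print(n,"block n",len(s),s.mean(0),cv2.minAreaRect(s[:,:2].astype(np.float32)))
    for lo,hi in((.02,.034),(.04,.1),(.122,.152),(.154,.163),(.165,.2)):
        q=B[(B[:,2]>lo)&(B[:,2]<hi)];print(lo,len(q),q.mean(0) if len(q) else 0, q.max(0) if len(q) else 0,cv2.minAreaRect(q[:,:2].astype(np.float32)) if len(q)>3 else 0)
    q=P.reshape(-1,3);q=q[(q[:,2]>.1)&(q[:,2]<.25)&(q[:,0]>.3)&(q[:,0]<.8)&(abs(q[:,1])<.5)]
    lab=np.unique(np.round(q[:,:2]/.02).astype(int),axis=0,return_counts=True)
    print([(tuple((l*.02).round(2)),int(c)) for l,c in zip(*lab) if c>15], q[:,2].max())
E
```

```text
Traceback (most recent call last):
  File "h.py", line 12, in at_z
    P,(q,R,t)=cloud(n,np.ones((384,512)))
              ~~~~~^^^^^^^^^^^^^^^^^^^^^^
  File "h.py", line 7, in cloud
    q=cv2.undistortPoints(p,K,D,criteria=(3,50,1e-10)).reshape(h,w,2)
      ~~~~~~~~~~~~~~~~~~~^^^^^^^^^^^^^^^^^^^^^^^^^^^^^
cv2.error: OpenCV(4.12.0) :-1: error: (-5:Bad argument) in function 'undistortPoints'
> Overload resolution failed:
>  - undistortPoints() got an unexpected keyword argument 'criteria'
>  - undistortPoints() got an unexpected keyword argument 'criteria'
```

```bash
sed -i 's/cv2.undistortPoints(p,K,D,criteria=(3,50,1e-10))/cv2.undistortPointsIter(p,K,D,None,None,(3,50,1e-10))/' h.py
cat > m.py <<'E'
from h import *
np.set_printoptions(precision=4,suppress=True)
print("bore",at_z("top",369.25,239.75,.053))
for n in("scene","top"):
    P,_=cloud(n,np.load(n+"0.npy"));
    if n=="top": r=(slice(205,280),slice(330,410)); b=(slice(210,285),slice(155,235))
    else: r=(slice(210,260),slice(115,170)); b=(slice(120,215),slice(268,315))
    S=P[r].reshape(-1,3); B=P[b].reshape(-1,3)
    s=S[abs(S[:,2]-.053)<.005];print(n,"block n",len(s),s.mean(0),cv2.minAreaRect(s[:,:2].astype(np.float32)))
    for lo,hi in((.02,.034),(.04,.1),(.122,.152),(.154,.163),(.165,.2)):
        q=B[(B[:,2]>lo)&(B[:,2]<hi)];print(lo,len(q),q.mean(0) if len(q) else 0, q.max(0) if len(q) else 0,cv2.minAreaRect(q[:,:2].astype(np.float32)) if len(q)>3 else 0)
    q=P.reshape(-1,3);q=q[(q[:,2]>.1)&(q[:,2]<.25)&(q[:,0]>.3)&(q[:,0]<.8)&(abs(q[:,1])<.5)]
    lab=np.unique(np.round(q[:,:2]/.02).astype(int),axis=0,return_counts=True)
    print([(tuple((l*.02).round(2).tolist()),int(c)) for l,c in zip(*lab) if c>15], q[:,2].max())
E
python3 m.py
```

```text
bore [ 0.4888 -0.1924  0.053 ]
scene block n 467 [ 0.4904 -0.1925  0.051 ] ((0.4891533851623535, -0.19229380786418915), (0.056189145892858505, 0.059281542897224426), 74.648193359375)
0.02 910 [0.494  0.1643 0.0256] [0.5547 0.213  0.0339] ((0.4560829699039459, 0.1768145114183426), (0.0708647072315216, 0.1898719221353531), 74.21588897705078)
0.04 357 [0.4336 0.1782 0.0709] [0.4869 0.2106 0.0999] ((0.4246746003627777, 0.18278726935386658), (0.025324076414108276, 0.12907813489437103), 74.83721923828125)
0.122 294 [0.4622 0.1706 0.1357] [0.4984 0.2155 0.1519] ((0.4315689504146576, 0.1813865602016449), (0.04298302158713341, 0.1372578740119934), 77.21097564697266)
0.154 105 [0.4815 0.1686 0.1573] [0.4952 0.1907 0.1629] ((0.47345617413520813, 0.17079854011535645), (0.0373016819357872, 0.035128090530633926), 12.654544830322266)
0.165 140 [0.4779 0.1692 0.1743] [0.4865 0.1877 0.1814] ((0.4748895764350891, 0.17059440910816193), (0.020373020321130753, 0.03227970004081726), 7.641147136688232)
[((0.36, 0.18), 113), ((0.36, 0.2), 41), ((0.38, 0.18), 89), ((0.38, 0.2), 187), ((0.38, 0.22), 39), ((0.
[... 1105 characters left out ...]
04210090637207)
0.165 220 [0.4746 0.17   0.1779] [0.4868 0.1873 0.1847] ((0.47413307428359985, 0.17043717205524445), (0.022147737443447113, 0.03165261074900627), 10.33393383026123)
[((0.36, 0.18), 106), ((0.36, 0.2), 101), ((0.36, 0.22), 36), ((0.38, 0.18), 74), ((0.38, 0.2), 117), ((0.38, 0.22), 26), ((0.44, 0.26), 70), ((0.44, 0.28), 71), ((0.44, 0.3), 19), ((0.46, 0.16), 73), ((0.46, 0.18), 62), ((0.46, 0.26), 107), ((0.46, 0.28), 145), ((0.46, 0.3), 26), ((0.48, 0.16), 144), ((0.48, 0.18), 109), ((0.48, 0.28), 24), ((0.5, 0.16), 31), ((0.5, 0.18), 22), ((0.52, 0.3), 86), ((0.52, 0.32), 18), ((0.54, 0.28), 96), ((0.54, 0.3), 133), ((0.54, 0.32), 34), ((0.56, 0.3), 85)] 0.18472855086871773
```

```bash
cat > d.py <<'E'
import sys
from h import *
from scipy.spatial.transform import Rotation as Ro
# grasp-point target x y z, closing-line yaw deg
x,y,z,a=map(float,sys.argv[1:5]);s=ctrl.get_state()
T=Ro.from_rotvec(s["tool_rot"]).as_matrix();g=s["position"]+T[:,2]*ctrl.grip_point_offset
dz=np.degrees(np.arctan2(T[1,1],T[0,1]));t=((dz-a+90)%180)-90
# tool z vertical target: TCP = target + offset up
d=T.T@(np.array([x,y,z+ctrl.grip_point_offset])-s["position"])
print("d",d.round(4),"turn",round(np.radians(t),4),"grip now",g.round(4),"tilt z",T[:,2].round(3),"yaw",round(dz,2),"F",s["ft_force"].round(1),"q7",s["joint_positions"][-1].round(2),"w",s["grip_width"],"t",s["time"])
E
python3 d.py .4742 .1707 .24 99.4
```

```text
d [-0.422  -0.3743  0.001 ] turn -0.3969 grip now [0.1499 0.632  0.2403] tilt z [-0.    -0.002 -1.   ] yaw 76.66 F [-0.4  0.3  0.6] q7 -0.06 w 1.0035462549247474 t 0.1
```

Careful with the scale: shifts go in shares of 0.6 m and turns go in shares of pi rad. That gives: -0.422 m / 0.6 = -0.7033, -0.374 m / 0.6 = -0.6233, -0.397 rad / 3.1416 = -0.1264.

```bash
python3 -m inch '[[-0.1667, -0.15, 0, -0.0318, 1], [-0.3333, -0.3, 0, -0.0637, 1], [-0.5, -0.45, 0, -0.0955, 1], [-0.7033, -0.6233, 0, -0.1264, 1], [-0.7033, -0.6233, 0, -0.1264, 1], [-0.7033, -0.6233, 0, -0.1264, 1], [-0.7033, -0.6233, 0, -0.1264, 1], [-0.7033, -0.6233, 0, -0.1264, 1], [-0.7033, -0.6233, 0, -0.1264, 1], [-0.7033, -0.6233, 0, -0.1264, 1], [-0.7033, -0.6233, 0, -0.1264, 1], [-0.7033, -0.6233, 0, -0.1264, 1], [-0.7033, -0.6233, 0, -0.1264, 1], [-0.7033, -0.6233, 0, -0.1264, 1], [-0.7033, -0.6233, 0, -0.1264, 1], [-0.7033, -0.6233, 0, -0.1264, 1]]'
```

```text
refused: ROWS must be one flat list, 5 numbers to a row, no inner brackets. Nothing was moved.
```

The call was refused and nothing moved: it wants one flat list, 5 numbers to a row, no inner brackets. Same move again in that form.

```bash
python3 -m inch '[-0.1667, -0.15, 0, -0.0318, 1, -0.3333, -0.3, 0, -0.0637, 1, -0.5, -0.45, 0, -0.0955, 1, -0.7033, -0.6233, 0, -0.1264, 1, -0.7033, -0.6233, 0, -0.1264, 1, -0.7033, -0.6233, 0, -0.1264, 1, -0.7033, -0.6233, 0, -0.1264, 1, -0.7033, -0.6233, 0, -0.1264, 1, -0.7033, -0.6233, 0, -0.1264, 1, -0.7033, -0.6233, 0, -0.1264, 1, -0.7033, -0.6233, 0, -0.1264, 1, -0.7033, -0.6233, 0, -0.1264, 1, -0.7033, -0.6233, 0, -0.1264, 1, -0.7033, -0.6233, 0, -0.1264, 1, -0.7033, -0.6233, 0, -0.1264, 1, -0.7033, -0.6233, 0, -0.1264, 1]'; python3 d.py .4742 .1707 .143 99.4
```

```text
time: 1.7
position: [0.4734, 0.1731, 0.4046]
tool_rot: [0.263, -3.13, -0.0]
ft_force: [-1.2, 0.1, -0.3]
grip_width: 1.0
grip_force: 0.0
d [-0.0004 -0.0025  0.0981] turn 0.0036 grip now [0.4734 0.1731 0.2411] tilt z [-0.  0. -1.] yaw 99.61 F [-1.2  0.1 -0.3] q7 1.34 w 1.000371357459789 t 1.7
```

In the tool's units: 0.03 m / 0.6 = 0.05, 0.02 m / 0.6 = 0.0333.

```bash
python3 -m inch '[0, 0, 0.0333, 0, 1, 0, 0, 0.05, 0, 1, 0, 0, 0.05, 0, 1, 0, 0, 0.05, 0, 1]'; python3 d.py .4742 .1707 .143 99.4;python3 - <<'E'
from h import *
for n in("scene","top"):
    im,d=ctrl.get_image(n);y,x=(90,200) if n=="scene" else (190,100)
    cv2.imwrite(f"pics/{n}1.png",cv2.resize(im[y:y+130,x:x+170,::-1],None,fx=3.5,fy=3.5,interpolation=2))
a=cv2.imread("pics/scene1.png");b=cv2.imread("pics/top1.png");cv2.imwrite("pics/c2.png",cv2.resize(np.hstack([a,b]),None,fx=.67,fy=.67))
E
```

```text
time: 2.1
position: [0.4742, 0.1716, 0.3749]
tool_rot: [0.259, -3.131, 0.0]
ft_force: [-0.1, -0.1, -0.1]
grip_width: 0.998
grip_force: 0.0
d [ 0.0001 -0.0009  0.0684] turn 0.0009 grip now [0.4741 0.1716 0.2114] tilt z [-0. -0. -1.] yaw 99.45 F [-0.1 -0.1 -0.1] q7 1.34 w 0.9977266667939125 t 2.1
```

View pics/c2.png

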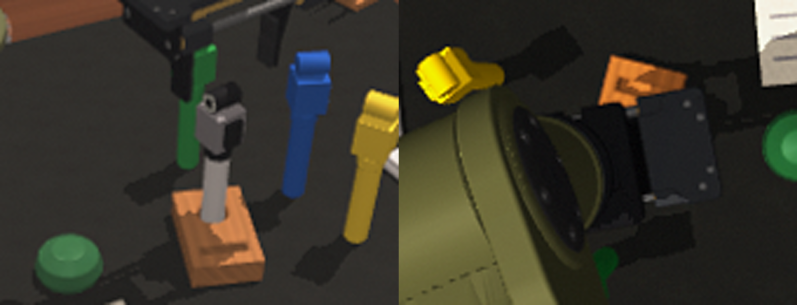

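The fingers straddle the head along the lens axis: left finger at about (185,75) and right at (270,40) in the crop, with the head at (220,125). Next I descend and grip.

In the tool's units: 0.068 m / 0.6 = 0.1133, 0.06 m / 0.6 = 0.1.

```bash
python3 -m inch '[0, -0.0017, 0.0417, 0, 1, 0, -0.0017, 0.075, 0, 1, 0, -0.0017, 0.1, 0, 1, 0, -0.0017, 0.1133, 0, 1, 0, -0.0017, 0.1133, 0, 1, 0, -0.0017, 0.1133, 0, 1, 0, -0.0017, 0.1133, 0, 0, 0, -0.0017, 0.1133, 0, 0, 0, -0.0017, 0.1133, 0, 0, 0, -0.0017, 0.1133, 0, 0, 0, -0.0017, 0.1133, 0, 0, 0, -0.0017, 0.1133, 0, 0, 0, -0.0017, 0.1133, 0, 0, 0, -0.0017, 0.1133, 0, 0]' 30; python3 d.py .4742 .1707 .143 99.4
```

```text
time: 3.6
position: [0.4745, 0.1704, 0.3068]
tool_rot: [-0.258, 3.131, 0.001]
ft_force: [0.3, 1.3, -0.7]
grip_width: 0.389
grip_force: 29.8
d [0.0002 0.0003 0.0003] turn 0.0002 grip now [0.4745 0.1705 0.1433] tilt z [ 0.  0. -1.] yaw 99.41 F [ 0.3  1.3 -0.7] q7 1.37 w 0.38911106250051797 t 3.6
```

In the tool's units: -0.09 m / 0.6 = -0.15, -0.08 m / 0.6 = -0.1333.

```bash
python3 -m inch '[0, 0, -0.0167, 0, 0, 0, 0, -0.05, 0, 0, 0, 0, -0.0917, 0, 0, 0, 0, -0.1333, 0, 0, 0, 0, -0.15, 0, 0, 0, 0, -0.15, 0, 0, 0, 0, -0.15, 0, 0]'; python3 d.py .4893 -.1921 .235 99.4
```

```text
time: 4.3
position: [0.4741, 0.17, 0.3956]
tool_rot: [0.257, -3.129, 0.001]
ft_force: [0.5, -0.0, -5.2]
grip_width: 0.389
grip_force: 29.8
d [ 0.0442 -0.3598 -0.0027] turn 0.0001 grip now [0.4738 0.1699 0.2321] tilt z [-0.002 -0.001 -1.   ] yaw 99.41 F [ 0.5 -0.  -5.2] q7 1.34 w 0.38871542515107294 t 4.3
```

In the tool's units: -0.36 m / 0.6 = -0.6, 0.002 m / 0.6 = 0.0033.

```bash
python3 -m inch '[0.0033, -0.025, 0, 0, 0, 0.0083, -0.0667, 0, 0, 0, 0.0167, -0.125, 0, 0, 0, 0.0233, -0.1833, 0, 0, 0, 0.03, -0.2417, 0, 0, 0, 0.0367, -0.3, 0, 0, 0, 0.045, -0.3583, 0, 0, 0, 0.0517, -0.4167, 0, 0, 0, 0.0583, -0.475, 0, 0, 0, 0.065, -0.525, 0, 0, 0, 0.07, -0.5667, 0, 0, 0, 0.0733, -0.5917, 0, 0, 0, 0.0733, -0.6, 0, 0, 0, 0.0733, -0.6, 0, 0, 0, 0.0733, -0.6, 0, 0, 0, 0.0733, -0.6, 0, 0, 0, 0.0733, -0.6, 0, 0, 0]'; python3 d.py .4893 -.1921 .143 99.4
python3 - <<'E'
from h import *
im,d=ctrl.get_image("scene");np.save("s2.npy",d)
cv2.imwrite("pics/scene2.png",cv2.resize(im[120:280,70:230,::-1],None,fx=3.7,fy=3.7,interpolation=2))
E
```

```text
time: 6.0
position: [0.4901, -0.1911, 0.3967]
tool_rot: [0.261, -3.131, -0.001]
ft_force: [-0.6, -0.1, -4.6]
grip_width: 0.391
grip_force: 29.8
d [ 0.0009 -0.0009  0.0902] turn 0.002 grip now [ 0.4901 -0.1911  0.2332] tilt z [-0.  0. -1.] yaw 99.51 F [-0.6 -0.1 -4.6] q7 2.1 w 0.39065638784497214 t 6.0
```

View pics/scene2.png

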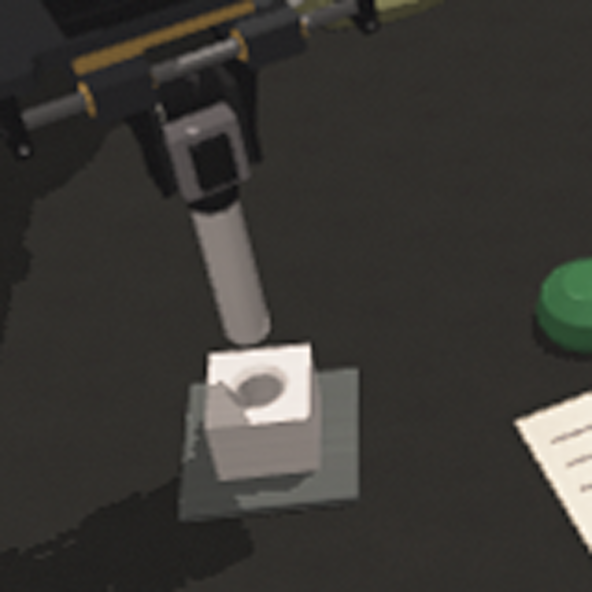

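The pole hangs just above the block: foot at about (247,330) and bore at (262,388) in the crop. I'll check the tube's axis against the bore using depth.

```bash
python3 - <<'E'
from h import *
from scipy.optimize import least_squares as L
d=np.load("s2.npy");P,_=cloud("scene",d);Q=P[170:215,115:150].reshape(-1,3)
Q=Q[(Q[:,2]>.1)&(Q[:,2]<.18)&(np.hypot(Q[:,0]-.489,Q[:,1]+.192)<.03)];print(len(Q))
f=lambda p:np.hypot(Q[:,0]-p[0]-p[2]*(Q[:,2]-.1),Q[:,1]-p[1]-p[3]*(Q[:,2]-.1))-.012
r=L(f,[.489,-.192,0,0],loss="soft_l1",f_scale=.001);print(r.x.round(4),np.abs(r.fun).mean())
S=P[210:260,115:170].reshape(-1,3);s=S[abs(S[:,2]-.052)<.004]
print(s.mean(0),cv2.minAreaRect(s[:,:2].astype(np.float32)))
E
```

```text
370
[ 0.4878 -0.1898  0.0015 -0.0047] 0.000771296822939696
[ 0.49067398 -0.19233513  0.05106838] ((0.48950907588005066, -0.19208502769470215), (0.05614558979868889, 0.05961145460605621), 73.21829986572266)
```

In the tool's units: 0.053 m / 0.6 = 0.0883, 0.036 m / 0.6 = 0.06.

```bash
python3 -m inch '[0, -0.0025, 0.0167, 0, 0, 0, -0.0025, 0.0333, 0, 0, 0, -0.0025, 0.05, 0, 0, 0, -0.0025, 0.06, 0, 0, 0, -0.0025, 0.0667, 0, 0, 0, -0.0025, 0.0733, 0, 0, 0, -0.0025, 0.0783, 0, 0, 0, -0.0025, 0.0833, 0, 0, 0, -0.0025, 0.0883, 0, 0]'; python3 d.py .4893 -.1921 .145 99.4
```

```text
time: 6.95
position: [0.4903, -0.1936, 0.3437]
tool_rot: [-0.258, 3.13, -0.0]
ft_force: [0.8, 0.2, -4.5]
grip_width: 0.386
grip_force: 29.8
d [0.0007 0.0017 0.0352] turn 0.0002 grip now [ 0.4904 -0.1936  0.1802] tilt z [ 0.001  0.    -1.   ] yaw 99.41 F [ 0.8  0.2 -4.5] q7 2.14 w 0.3864380062244669 t 6.95
```

In the tool's units: 0.034 m / 0.6 = 0.0567, 0.032 m / 0.6 = 0.0533.

```bash
python3 -m inch '[0, 0, 0.01, 0, 0, 0, 0, 0.02, 0, 0, 0, 0, 0.03, 0, 0, 0, 0, 0.04, 0, 0, 0, 0, 0.0483, 0, 0, 0, 0, 0.0533, 0, 0, 0, 0, 0.0567, 0, 0, 0, 0, 0.0567, 0, 0]'; python3 d.py .4893 -.1921 .145 99.4
```

```text
time: 7.75
position: [0.4903, -0.1936, 0.3097]
tool_rot: [-0.258, 3.131, 0.0]
ft_force: [0.5, 0.1, -5.5]
grip_width: 0.39
grip_force: 29.8
d [0.0007 0.0016 0.0012] turn 0.0002 grip now [ 0.4903 -0.1936  0.1462] tilt z [ 0.  0. -1.] yaw 99.41 F [ 0.5  0.1 -5.5] q7 2.16 w 0.3903899717272121 t 7.75
```

```bash
python3 -m inch '[0, 0, 0.0017, 0, 0, 0, 0, 0.0025, 0, 0, 0, 0, 0.0033, 0, 0]'; python3 d.py .4893 -.1921 .145 99.4;  python3 -m inch '[0, 0, 0.0012, 0, 0, 0, 0, 0.0017, 0, 0, 0, 0, 0.0017, 0, 0]'; python3 d.py .4893 -.1921 .145 99.4
```

```text
time: 8.05
position: [0.4906, -0.1938, 0.3087]
tool_rot: [-0.258, 3.129, -0.0]
ft_force: [-0.7, 0.8, 3.5]
grip_width: 0.39
grip_force: 29.8
d [0.0011 0.0019 0.0002] turn 0.0002 grip now [ 0.4909 -0.1938  0.1452] tilt z [ 0.002 -0.    -1.   ] yaw 99.41 F [-0.7  0.8  3.5] q7 2.16 w 0.3904442046691675 t 8.05
time: 8.35
position: [0.4909, -0.1939, 0.3087]
tool_rot: [-0.258, 3.128, -0.0]
ft_force: [-1.9, 0.9, 8.3]
grip_width: 0.387
grip_force: 29.8
d [0.0013 0.0021 0.0002] turn 0.0003 grip now [ 0.4914 -0.1939  0.1452] tilt z [ 0.003  0.    -1.   ] yaw 99.41 F [-1.9  0.9  8.3] q7 2.16 w 0.3873252917104946 t 8.35
```

In the tool's units: -0.0015 m / 0.6 = -0.0025, -0.001 m / 0.6 = -0.0017.

```bash
python3 -m inch '[0, 0, -0.0017, 0, 0, 0, 0, -0.0025, 0, 0, 0, 0, -0.0025, 0, 0, 0, 0, -0.0025, 0, 0.6, 0, 0, -0.0025, 0, 1, 0, 0, -0.0025, 0, 1, 0, 0, -0.0025, 0, 1, 0, 0, -0.0025, 0, 1, 0, 0, -0.0025, 0, 1, 0, 0, -0.0025, 0, 1]'; python3 d.py .4905 -.1936 .22 9.4
```

```text
time: 9.35
position: [0.4902, -0.1936, 0.3082]
tool_rot: [0.258, -3.131, -0.0]
ft_force: [0.3, -0.1, -0.5]
grip_width: 0.938
grip_force: 0.0
d [-0.0003 -0.0001 -0.0753] turn -1.5707 grip now [ 0.4902 -0.1936  0.1447] tilt z [-0.  0. -1.] yaw 99.41 F [ 0.3 -0.1 -0.5] q7 2.16 w 0.9384518026119373 t 9.35
```

In the tool's units: -0.08 m / 0.6 = -0.1333, -0.055 m / 0.6 = -0.0917, 0.15 rad / 3.1416 = 0.0477.

```bash
python3 -m inch '[0, 0, -0.0167, 0, 1, 0, 0, -0.05, 0, 1, 0, 0, -0.0917, 0, 1, 0, 0, -0.1333, 0, 1, 0, 0, -0.1333, 0.0477, 1, 0, 0, -0.1333, 0.0955, 1, 0, 0, -0.1333, 0.1432, 1, 0, 0, -0.1333, 0.191, 1, 0, 0, -0.1333, 0.2387, 1, 0, 0, -0.1333, 0.2865, 1, 0, 0, -0.1333, 0.3342, 1, 0, 0, -0.1333, 0.382, 1, 0, 0, -0.1333, 0.4297, 1, 0, 0, -0.1333, 0.4775, 1, 0, 0, -0.1333, 0.5001, 1, 0, 0, -0.1333, 0.5001, 1, 0, 0, -0.1333, 0.5001, 1, 0, 0, -0.1333, 0.5001, 1]'; python3 d.py .4905 -.1935 .145 9.4
python3 - <<'E'
from h import *
im,d=ctrl.get_image("scene")
cv2.imwrite("pics/scene3.png",cv2.resize(im[120:280,70:230,::-1],None,fx=3.7,fy=3.7,interpolation=2))
E
```

```text
time: 11.15
position: [0.4902, -0.1936, 0.3885]
tool_rot: [2.03, 2.397, 0.0]
ft_force: [-0.9, 0.0, 0.3]
grip_width: 0.998
grip_force: 0.0
d [0.0001 0.0003 0.08  ] turn 0.0012 grip now [ 0.4902 -0.1936  0.225 ] tilt z [ 0.  0. -1.] yaw 9.47 F [-0.9  0.   0.3] q7 0.55 w 0.997880223890698 t 11.15
```

View pics/scene3.png

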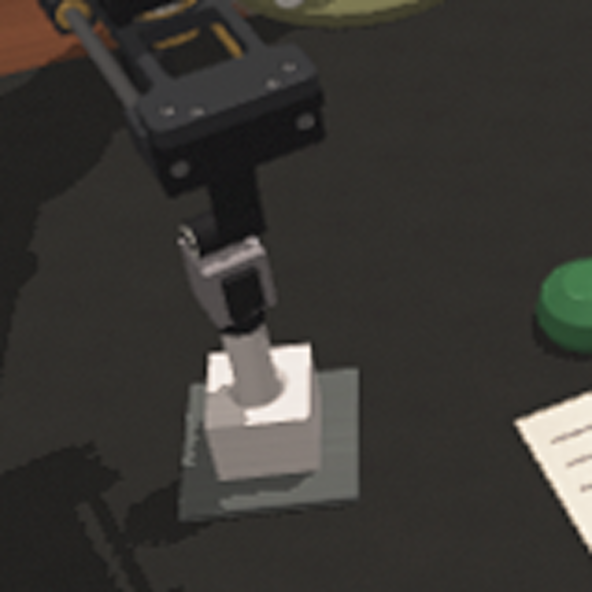

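The pole stands in the bore (tube enters at about (262,390)), with the button face at (243,295) directly under the front finger. Next I descend and squeeze along y.

```bash
python3 -m inch '[0, 0, 0.0333, 0, 1, 0, 0, 0.075, 0, 1, 0, 0, 0.1083, 0, 1, 0, 0, 0.1333, 0, 1, 0, 0, 0.1333, 0, 1, 0, 0, 0.1333, 0, 1, 0, 0, 0.1333, 0, 0, 0, 0, 0.1333, 0, 0, 0, 0, 0.1333, 0, 0, 0, 0, 0.1333, 0, 0, 0, 0, 0.1333, 0, 0, 0, 0, 0.1333, 0, 0, 0, 0, 0.1333, 0, 0, 0, 0, 0.1333, 0, 0, 0, 0, 0.1333, 0, 0]' 32; python3 d.py .4905 -.1935 .145 9.4
```

```text
time: 12.7
position: [0.4898, -0.1938, 0.3081]
tool_rot: [-2.032, -2.395, 0.001]
ft_force: [-1.8, -0.0, 2.2]
grip_width: 0.394
grip_force: 32.0
d [ 0.0002  0.0007 -0.0004] turn -0.0002 grip now [ 0.4896 -0.1938  0.1446] tilt z [-0.001  0.    -1.   ] yaw 9.39 F [-1.8 -0.   2.2] q7 0.61 w 0.3935989352446966 t 12.7
```

Opening is 34.3 mm, so the button is fully in. I'll draw it up slowly.

In the tool's units: -0.03 m / 0.6 = -0.05, -0.025 m / 0.6 = -0.0417.

```bash
python3 -m inch '[0, 0, -0.0083, 0, 0, 0, 0, -0.0167, 0, 0, 0, 0, -0.025, 0, 0, 0, 0, -0.0333, 0, 0, 0, 0, -0.0417, 0, 0, 0, 0, -0.05, 0, 0, 0, 0, -0.05, 0, 0]'; python3 d.py .4905 -.1935 .145 9.4
python3 - <<'E'
from h import *
im,d=ctrl.get_image("scene")
cv2.imwrite("pics/scene4.png",cv2.resize(im[120:280,70:230,::-1],None,fx=3.7,fy=3.7,interpolation=2))
E
```

```text
time: 13.4
position: [0.4903, -0.1937, 0.3391]
tool_rot: [2.031, 2.395, 0.001]
ft_force: [-2.0, 0.2, -1.2]
grip_width: 0.388
grip_force: 32.0
d [0.0002 0.0001 0.0306] turn 0.0 grip now [ 0.4905 -0.1937  0.1756] tilt z [ 0.001  0.    -1.   ] yaw 9.4 F [-2.   0.2 -1.2] q7 0.58 w 0.38840816721093185 t 13.4
```

View pics/scene4.png

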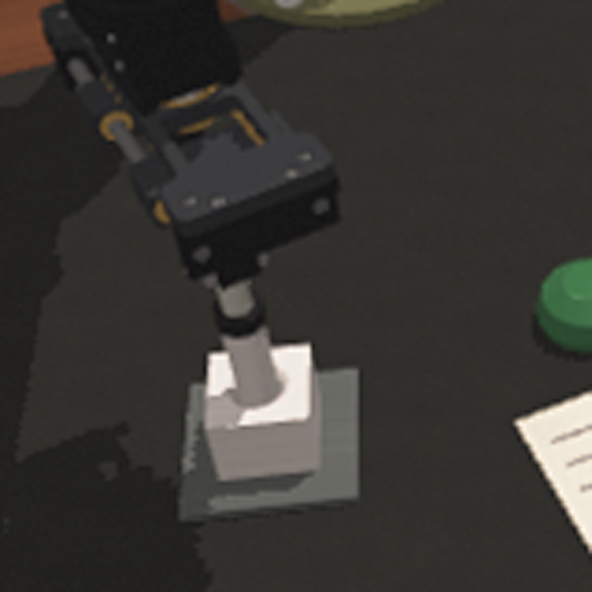

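The rod is showing at (238,297) and the collar is still at (240,318), so the pole is staying down. I'll continue past the first stop.

In the tool's units: -0.067 m / 0.6 = -0.1117, -0.064 m / 0.6 = -0.1067.

```bash
python3 -m inch '[0, 0, -0.01, 0, 0, 0, 0, -0.02, 0, 0, 0, 0, -0.03, 0, 0, 0, 0, -0.04, 0, 0, 0, 0, -0.05, 0, 0, 0, 0, -0.06, 0, 0, 0, 0, -0.07, 0, 0, 0, 0, -0.08, 0, 0, 0, 0, -0.09, 0, 0, 0, 0, -0.1, 0, 0, 0, 0, -0.1067, 0, 0, 0, 0, -0.1117, 0, 0, 0, 0, -0.1117, 0, 0, 0, 0, -0.1117, 0, 0]'; python3 d.py .4905 -.1935 .245 9.4; python3 -m inch '[0, 0, -0.0017, 0, 0, 0, 0, -0.0017, 0, 0]'; python3 -m inch '[0, 0, -0.0017, 0, 0, 0, 0, -0.0017, 0, 0]'
```

```text
time: 14.85
position: [0.4902, -0.1936, 0.4052]
tool_rot: [2.032, 2.396, 0.0]
ft_force: [-0.7, -0.5, -1.0]
grip_width: 0.392
grip_force: 32.0
d [ 0.      0.0003 -0.0033] turn -0.0 grip now [ 0.4902 -0.1936  0.2417] tilt z [ 0.  0. -1.] yaw 9.4 F [-0.7 -0.5 -1. ] q7 0.54 w 0.3920078645896462 t 14.85
time: 15.05
position: [0.4902, -0.1936, 0.4062]
tool_rot: [-2.032, -2.396, -0.0]
ft_force: [-1.1, -0.4, -1.4]
grip_width: 0.391
grip_force: 32.0
time: 15.25
position: [0.4902, -0.1936, 0.4073]
tool_rot: [2.032, 2.396, 0.0]
ft_force: [-0.4, -0.5, -2.3]
grip_width: 0.397
grip_force: 32.0
```

```bash
for i in 1 2 3; do python3 -m inch '[0, 0, -0.0007, 0, 0, 0, 0, -0.0007, 0, 0, 0, 0, -0.0007, 0, 0]' | egrep 'position|ft_f'; done
```

```text
position: [0.4902, -0.1936, 0.4077]
ft_force: [-1.0, 0.1, -0.6]
position: [0.4902, -0.1936, 0.4081]
ft_force: [-0.9, 0.8, -2.3]
position: [0.4901, -0.1935, 0.4082]
ft_force: [-0.2, 1.2, -4.2]
```

```bash
for i in 1 2 3 4; do python3 -m inch '[0, 0, 0, 0, 0]' | egrep 'position|ft_f'; done
python3 - <<'E'
from h import *
im,d=ctrl.get_image("scene")
cv2.imwrite("pics/scene5.png",cv2.resize(im[120:280,70:230,::-1],None,fx=3.7,fy=3.7,interpolation=2))
E
```

```text
position: [0.4901, -0.1935, 0.4082]
ft_force: [0.6, 0.6, -4.3]
position: [0.4901, -0.1935, 0.4082]
ft_force: [-0.6, 0.4, -4.5]
position: [0.4901, -0.1936, 0.4082]
ft_force: [-0.3, 0.6, -4.6]
position: [0.4901, -0.1936, 0.4083]
ft_force: [0.7, 0.8, -3.5]
```

View pics/scene5.png

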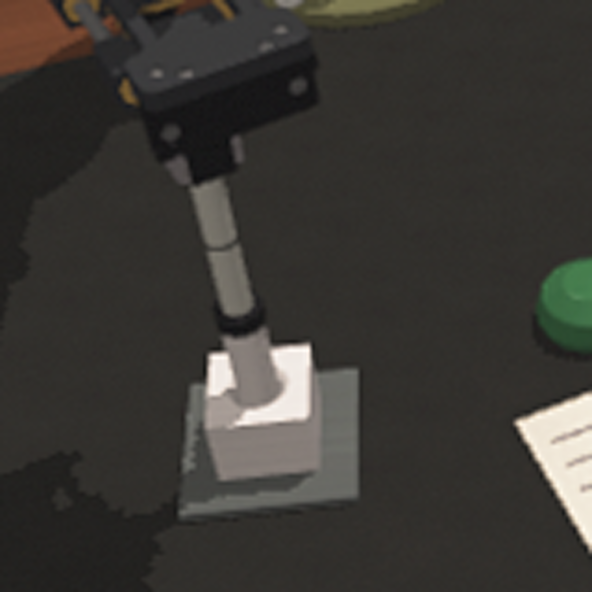

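The head is fully drawn, with the collar unmoved at (240,318) and the rod out to (205,180). The force is close to the whole pole's weight, so I'll ease down 0.3 mm to keep it seated and check.

In the tool's units: 0.0003 m / 0.6 = 0.0005.

```bash
python3 -m inch '[0, 0, 0.0005, 0, 0, 0, 0, 0.0005, 0, 0, 0, 0, 0.0005, 0, 0]' | egrep 'position|ft_f'; for i in 1 2 ; do python3 -m inch '[0, 0, 0, 0, 0]' | egrep 'position|ft_f|grip'; done
```

```text
position: [0.4902, -0.1936, 0.4082]
ft_force: [0.0, -0.1, -3.9]
position: [0.4902, -0.1936, 0.4082]
ft_force: [0.3, -0.0, -4.2]
grip_width: 0.392
grip_force: 32.0
position: [0.4902, -0.1936, 0.4082]
ft_force: [-0.3, -0.0, -3.5]
grip_width: 0.39
grip_force: 32.0
```

```bash
python3 -m inch '[0, 0, 0.0005, 0, 0, 0, 0, 0.0005, 0, 0, 0, 0, 0.0005, 0, 0]' | egrep 'position|ft_f'; for i in 1 2 ; do python3 -m inch '[0, 0, 0, 0, 0]' | egrep 'position|ft_f'; done; python3 -c "
from bench import ctrl
print(ctrl.close_job())"
```

```text
position: [0.4902, -0.1937, 0.4082]
ft_force: [-1.5, 0.4, -1.8]
position: [0.4902, -0.1937, 0.4081]
ft_force: [-0.4, 0.5, -1.8]
position: [0.4902, -0.1937, 0.408]
ft_force: [-0.2, 0.6, -1.9]
the job is handed in; nothing more can be done
None
```

The job is handed in at about 17 s of the 58 s: the pole is seated in the stand's bore, and the gripper is still holding its head at the second stop with the button pressed; no verdict came back.

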